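# Point out the canister left open, then press its lid home

## Robot

A 6-joint arm with a two-finger parallel gripper is mounted at the origin on a cart in front of the work surface, level with it; the furniture and walls round the work are solid. World frame = base frame: x ahead of the robot, y to its left, z up, the work surface at z = 0. Lengths are in m, angles in degrees, forces in N, time in s.
With the tool pointing down it reaches from about 0.325 to 0.9 m from the base axis. Payload 6.1 kg.
Tool frame: the origin (TCP) lies between the finger pads, 19 mm behind the fingertips; this is the grasp point; z points along the fingers, y is the line along which they close (so a half turn about z gives the same grasp; the last joint's range is limited). The gripper opens to 87 mm and grips with 3 to 60 N. Pads are 19 mm wide; open, the fingers measure 117 mm over their backs; the gripper's body (75 mm by 190 mm) begins 51 mm behind the grasp point.
Start: joints at [68.978, 12.628, 87.462, -0, 79.91, -7.225], TCP at [0.149, 0.607, 0.241] pointing down, gripper open.
Joint ranges: [-170.65, 170.65], [-52.31, 119.04], [5.05, 147.46], [-71.25, 251.25], [11.57, 151.72], [-153.62, 153.62]. Speed limits (degrees/s): [147.25, 147.25, 172.46, 180, 180, 180].

## Interface

Orientations are given as [roll, pitch, yaw] about the fixed x, y, z axes, in that order (R = Rz(yaw) Ry(pitch) Rx(roll)).
In Python, from station import r gives the robot as it stands.
- The arm moves only by the shell command python3 jog.py FILE [FORCE], which reads ROWS from the file FILE. ROWS is a JSON list of rows, 1 to 5 of them, each of 7 numbers: a rotation vector rx, ry, rz in degrees, then dx, dy, dz in m, then the finger opening in m; each row shifts and turns the commanded pose from where the row before left it, along the tool's axes as they then stand; what a row does not reach is not made up. A row lasts 1/12 s, in which the tool goes at most 0.0417 m and 7.16 degrees, less where a joint would pass 70% of its speed; a pose out of reach is approached as far as the arm can. The fingers move at their own pace and stop on an object; FORCE is the grip in N (left out, the last holds). Time passes only in rows, so rows that do not move let the fingers close. It prints the time, the measured TCP pose, the force, the opening and the grip force at its end. Input that does not fit is refused with a message, and nothing moves.
- r.state(): the state, without advancing time (a new reading comes with each control period).
- r.get_image(name): name is "side" or "top" or "wrist"; returns a dict with "color" (480x640x3 uint8, blue, green, red), "K" (3x3 intrinsics, pixels), "dist_coeffs" ([k1, k2, p1, p2, k3] as OpenCV has them; the pictures are not rectified), "world_to_cam" (4x4, takes a point from world to camera coordinates). Camera axes: x right, y up, looking along -z (the intrinsics and any distortion apply to the point x, -y, -z); pixel columns grow to the right and rows downward; lengths in m; the calibration is good to about 2 mm. A picture is of the moment at which its call begins. There is no depth.
- r.close_job(): hands the job in; it is judged then, once.
The state is a dict: "clock": time; "joints": joint angles; "joint_velocities": joint speeds; "joint_torque": joint torques, N m; "ee_pos": TCP position; "eef_rot": TCP orientation; "wrist_force": force on the tool from outside, world axes, zero at the start; "torque": the same for the moment, N m; "finger_gap": finger opening in m; "grip_force": force on a finger pad.
Only numpy, scipy, OpenCV 4.12 (cv2) and the standard library are available. Lean on these libraries where they do the work, as an engineer would, in place of code of your own. Each camera call takes 0.05 s, during which the arm holds its last target. There are 200 camera calls.

## Task

One of the two small square canisters on the wooden worktop was left open: its lid stands up out of the tin. Point at it first, so that I can see you mean the right one: hold your fingertips still just above the middle of the knob of that lid, without touching it, for a good two seconds. Then press the lid gently down with the fingertips until it is fully home and move clear; push only, do not take hold of the knob or lift anything, and leave everything else alone.

Things in the scene. Friction and masses are not known exactly. Their poses are not given: they have to be found in the camera images.
- tin_a: Small square canister of painted sheet metal with rounded edges, 102 x 102 mm, with a wooden lid; 130 mm high to the top of the lid's knob when the lid is home. About 0.9 kg, loose on the worktop. Origin: centre of its underside, z up.
- tin_b: Small square canister of painted sheet metal with rounded edges, 102 x 102 mm, with a wooden lid; 130 mm high to the top of the lid's knob when the lid is home. About 0.9 kg, loose on the worktop. Origin: centre of its underside, z up. It looks the same as tin_a; the two, and the large one, change places.
- tin_c: Large square canister of the same make, 112 x 112 mm, 160 mm high to the top of the knob; its lid is home. About 0.9 kg, loose. Origin: centre of its underside, z up. (Overhead, fixed: the cooker hood to the right, its underside 0.47 m above the worktop and its near edge at about x = 0.52 at the nearest corner; behind, the wall cabinet, 0.48 m above it from about x = 0.6.)
- tin_a_lid (a joint): Height in m by which the lid of tin_a stands above its seat: 0 is fully home. The lid, with a plug and sealing ribs under it, slides straight up and down in the neck; its seal holds it wherever it is left, and it takes about 6 N to push it down. It comes right out of its seat at 0.05.
- tin_b_lid (a joint): Height in m by which the lid of tin_b stands above its seat: 0 is fully home. The lid, with a plug and sealing ribs under it, slides straight up and down in the neck; its seal holds it wherever it is left, and it takes about 6 N to push it down. It comes right out of its seat at 0.05.
- tin_c_lid (a joint): Height in m by which the lid of tin_c stands above its seat: 0 is fully home. The lid, with a plug and sealing ribs under it, slides straight up and down in the neck; its seal holds it wherever it is left, and it takes about 6 N to push it down. It comes right out of its seat at 0.05.
- tin_a_knob (a point): Top centre of the round wooden knob in the middle of the lid of tin_a; it moves with the lid. The knob is 20 mm across and stands 18 mm above the flat of the lid. 130 mm above the underside of the canister when the lid is home.
- tin_b_knob (a point): Top centre of the round wooden knob in the middle of the lid of tin_b; it moves with the lid. The knob is 20 mm across and stands 18 mm above the flat of the lid. 130 mm above the underside of the canister when the lid is home.
- tin_c_knob (a point): Top centre of the round wooden knob in the middle of the lid of tin_c; it moves with the lid. The knob is 20 mm across and stands 18 mm above the flat of the lid. 160 mm above the underside of the canister when the lid is home.
- mug: White mug, 78 mm across, 110 mm with its handle, 97 mm high, loose; to be left alone. Origin: centre of its underside.
- teaspoon: Steel teaspoon lying on the worktop, 139 x 30 x 10 mm, loose; to be left alone. Origin: centre of its underside.
- garlic: Bulb of garlic, 53 mm across and high, loose; to be left alone. Origin: centre of its underside.
- salt_shaker: Salt shaker, 44 mm across, 90 mm high, loose; to be left alone. Origin: centre of its underside.

How it is judged:
By the outcome, as a careful person would: the job done as asked, in the order asked, and still so for the second after the job is handed in, with the robot touching nothing.
It also fails if it takes over 40 s, if anything falls off the work surface, if the arm or the gripper's body presses on something with over 40 N, if the wrist force passes 120 N, or if a joint passes its speed limit or range.

## Working session

There is one attempt and no reset: what is moved stays moved. The work goes in short steps, Python scripts to look and compute and a shell command to move; the robot and the scene stay as the last step left them, time stands still between calls to the robot, and variables do not carry over. Pictures are saved under pics/ and viewed, at most 10 in all, crops included, and the job is handed in when it is done.

```bash
ls; mkdir -p pics; python3 - <<'E'
from station import r
import cv2,numpy as np
for n in("side","top"):
    d=r.get_image(n); cv2.imwrite(f"pics/{n}1.png",d["color"])
    W=np.array(d["world_to_cam"]); print(n,np.round(np.linalg.inv(W),3).tolist(),np.round(d["K"],1).tolist(),d["dist_coeffs"])
s=r.state();print(s["clock"],s["ee_pos"],s["eef_rot"],s["wrist_force"],s["finger_gap"])
E
```

```text
jog.py
pics
station.py
side [[1.0, -0.012, 0.009, 0.598], [0.014, 0.46, -0.888, -0.574], [0.006, 0.888, 0.46, 0.497], [0.0, 0.0, 0.0, 1.0]] [[452.8, 0.0, 320.5], [0.0, 452.8, 232.7], [0.0, 0.0, 1.0]] [-0.10549689  0.          0.          0.          0.        ]
top [[-0.014, 0.984, -0.178, 0.398], [-1.0, -0.016, -0.008, 0.178], [-0.011, 0.178, 0.984, 1.157], [0.0, 0.0, 0.0, 1.0]] [[584.6, 0.0, 314.8], [0.0, 584.6, 235.5], [0.0, 0.0, 1.0]] [-0.14669873  0.          0.          0.          0.        ]
0.1 [0.14885261 0.60647319 0.2402245 ] [-1.79898929e+02 -1.33240358e-02  1.66203668e+02] [0.78154327 0.21502825 0.0738035 ] 0.08692542514874704
```

View pics/side1.png

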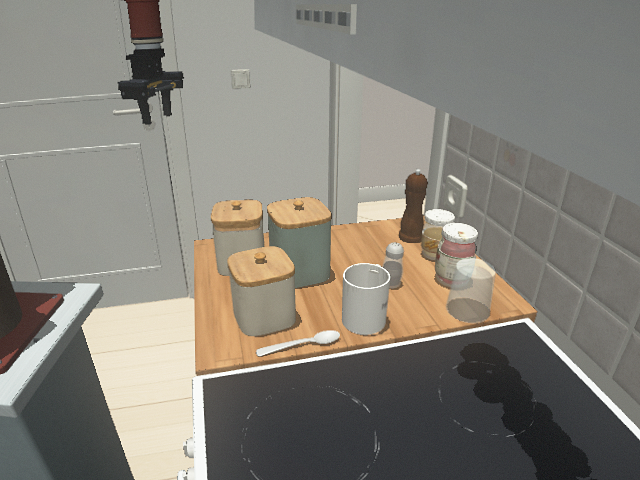

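View pics/top1.png

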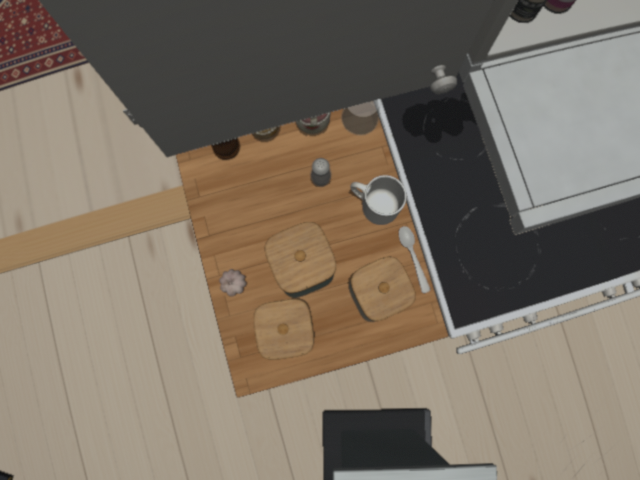

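The side view shows the small canisters' knobs near (236,205) and (261,257), and the large one's near (299,204). The top view shows the same knobs at about (283,328), (384,287) and (300,256). I'll triangulate their heights and enlarge the crops.

```bash
cat > h.py <<'E'
import cv2,numpy as np
from station import r
def ray(d,p):
    q=cv2.undistortPoints(np.array([[p]],float),np.array(d["K"]),np.array(d["dist_coeffs"]))[0,0]
    M=np.linalg.inv(np.array(d["world_to_cam"])); v=M[:3,:3]@[q[0],-q[1],-1]
    return M[:3,3],v/np.linalg.norm(v)
def tri(*rs):
    A=sum(np.eye(3)-np.outer(v,v) for o,v in rs); b=sum((np.eye(3)-np.outer(v,v))@o for o,v in rs)
    x=np.linalg.solve(A,b); return x,[float(np.linalg.norm(np.cross(x-o,v))) for o,v in rs]
def plane(ry,z): o,v=ry; return o+v*(z-o[2])/v[2]
E
python3 - <<'E'
from h import *
S=r.get_image("side");T=r.get_image("top")
for n,a,b in(("far",(236,205),(283,328)),("big",(299,204),(300,256)),("near",(261,257),(384,287))):
    x,e=tri(ray(S,a),ray(T,b)); print(n,x.round(4),np.round(e,4))
a=cv2.resize(S["color"][190:340,200:340],None,fx=4,fy=4,interpolation=cv2.INTER_CUBIC)
b=cv2.resize(T["color"][215:365,245:430],None,fx=4,fy=4,interpolation=cv2.INTER_CUBIC)
cv2.imwrite("pics/s2.png",a);cv2.imwrite("pics/t2.png",b)
E
```

```text
far [0.4214 0.2443 0.1328] [0.0001 0.0001]
big [0.547  0.2131 0.1497] [0.0018 0.0018]
near [0.4927 0.0652 0.1194] [0.0013 0.0013]
```

View pics/s2.png

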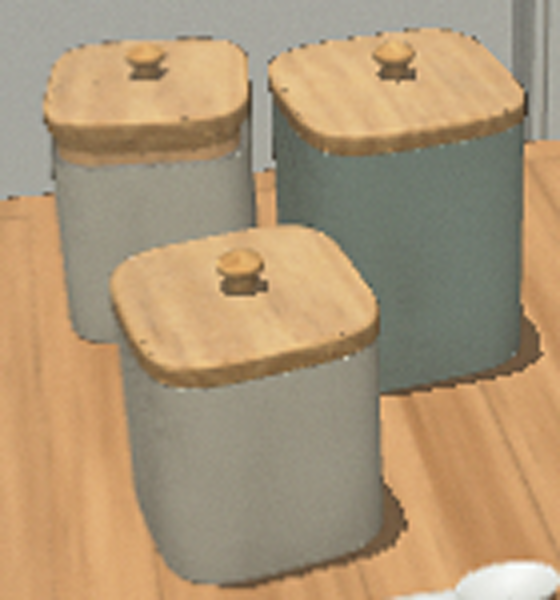

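View pics/t2.png

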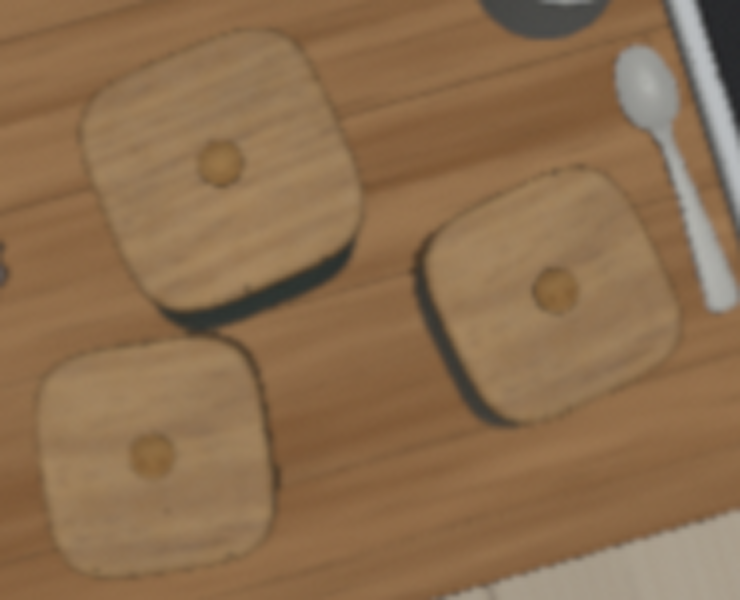

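The crops show the far small tin (side (236,203), top (283,329)) with a pale plug band under its lid. That makes it the open one. I'll refine the knob points from the crops.

```bash
python3 - <<'E'
from h import *
S=r.get_image("side");T=r.get_image("top")
off=np.array([-.375,-.375])
for n,a,b in(("far",(146,51),(152,456)),("big",(394,48),(220,163)),("near",(240,256),(556,291))):
    a=np.array(a)/4+[200,190]+off; b=np.array(b)/4+[245,215]+off
    x,e=tri(ray(S,a),ray(T,b)); print(n,x.round(4),np.round(e,4))
s=r.state(); from scipy.spatial.transform import Rotation as R
print(s["clock"],R.from_euler("xyz",s["eef_rot"],degrees=True).as_matrix().round(3))
E
```

```text
far [0.4211 0.2448 0.1381] [0.0008 0.0008]
big [0.5463 0.2134 0.1546] [0.0008 0.0008]
near [0.4911 0.0664 0.1251] [0.0008 0.0008]
0.3 [[-0.971  0.238 -0.   ]
 [ 0.238  0.971 -0.001]
 [ 0.    -0.001 -1.   ]]
```

```bash
echo '[[0, 0, 0, -0.025, -0.0205, 0, 0], [0, 0, 0, -0.025, -0.0205, 0, 0], [0, 0, 0, -0.025, -0.0205, 0, 0], [0, 0, 0, -0.025, -0.0205, 0, 0], [0, 0, 0, -0.025, -0.0205, 0, 0]]' > next.json && python3 jog.py next.json 5
echo '[[0, 0, 0, -0.025, -0.0205, 0, 0], [0, 0, 0, -0.025, -0.0205, 0, 0], [0, 0, 0, -0.025, -0.0205, 0, 0], [0, 0, 0, -0.025, -0.0205, 0, 0]]' > next.json && python3 jog.py next.json
echo '[[0, 0, 0, 0, 0, 0, 0], [0, 0, 0, 0, 0, 0, 0]]' > next.json && python3 jog.py next.json
python3 - <<'E'
from h import *
d=r.get_image("wrist");cv2.imwrite("pics/w1.png",d["color"])
s=r.state();print(s["ee_pos"],s["eef_rot"],s["wrist_force"])
W=np.array(d["world_to_cam"]);print(np.linalg.inv(W).round(3))
E
```

```text
clock: 0.72
ee_pos: [0.2465, 0.4763, 0.2412]
eef_rot: [-180.0, 0.0, 166.2]
wrist_force: [0.5, -0.7, -0.1]
finger_gap: 0.0616
grip_force: 0.0
clock: 1.05
ee_pos: [0.3242, 0.3728, 0.2414]
eef_rot: [180.0, 0.0, 166.2]
wrist_force: [0.5, 0.2, -0.5]
finger_gap: 0.0347
grip_force: 0.0
clock: 1.22
ee_pos: [0.3245, 0.3731, 0.2414]
eef_rot: [180.0, 0.0, 166.0]
wrist_force: [0.7, 0.9, 0.4]
finger_gap: 0.0215
grip_force: 0.0
[0.32379947 0.37399531 0.24139292] [ 1.79964821e+02 -1.28356990e-02  1.66097428e+02] [-0.13336543  0.47903242  0.49768105]
[[ 0.242 -0.93  -0.276  0.249]
 [ 0.97   0.232  0.068  0.393]
 [ 0.    -0.284  0.959  0.385]
 [ 0.     0.     0.     1.   ]]
```

View pics/w1.png

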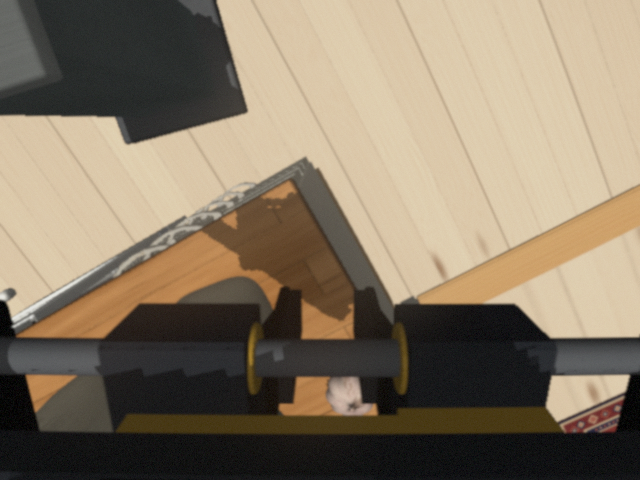

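The wrist view shows floor and garlic at about (345,395), with the gripper hiding the tin, so it's no use for this measurement. Relative to the two seated lids, both triangulations put the open knob at z ≈ 0.143, about 13 mm up. Next I'll move over it and check from the side.

```bash
echo '[[0, 0, 0, -0.025, -0.0204, 0, 0], [0, 0, 0, -0.025, -0.0204, 0, 0], [0, 0, 0, -0.025, -0.0204, 0, 0], [0, 0, 0, -0.025, -0.0204, 0, 0], [0, 0, 0, -0.025, -0.0204, 0, 0]]' > next.json && python3 jog.py next.json
echo '[[0, 0, 0, 0, 0, 0.015, 0], [0, 0, 0, 0, 0, 0.015, 0], [0, 0, 0, 0, 0, 0.01, 0], [0, 0, 0, 0, 0, 0.008, 0], [0, 0, 0, 0, 0, 0, 0]]' > next.json && python3 jog.py next.json
python3 - <<'E'
from h import *
s=r.state();print(s["ee_pos"],s["eef_rot"],s["wrist_force"],s["finger_gap"])
a=r.get_image("side")["color"][120:240,180:340];b=r.get_image("top")["color"][260:380,220:380]
cv2.imwrite("pics/g1.png",np.vstack([cv2.resize(i,(400*2-100,300),interpolation=cv2.INTER_CUBIC) if 0 else cv2.resize(i,(400,300),interpolation=cv2.INTER_CUBIC) for i in(a,b)]))
E
```

```text
clock: 1.68
ee_pos: [0.4207, 0.2456, 0.2413]
eef_rot: [180.0, -0.0, 166.3]
wrist_force: [0.9, 0.4, -1.4]
finger_gap: 0.0005
grip_force: 0.0
clock: 2.1
ee_pos: [0.4191, 0.2458, 0.1912]
eef_rot: [-179.9, -0.2, 166.3]
wrist_force: [0.1, 0.8, -0.4]
finger_gap: 0.0007
grip_force: 0.0
[0.41905948 0.24580411 0.19123077] [-1.79894216e+02 -1.68909869e-01  1.66302685e+02] [ 0.10579876  0.80348952 -0.38097619] 0.0007058558909323689
```

View pics/g1.png

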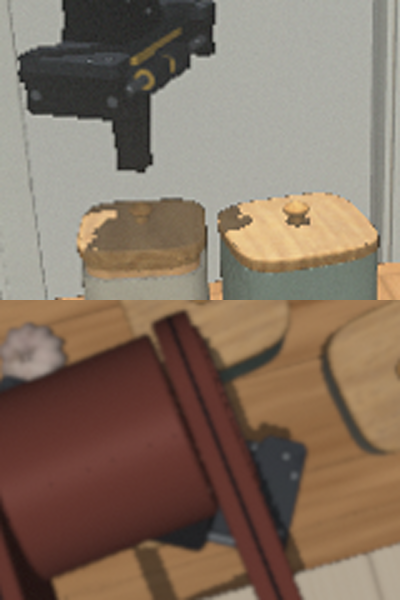

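The side crop shows the fingertip bottom centre at about (134,168) and the knob top at about (140,205), so there's a clear gap. In the top crop the arm hides the knob. I'll compare projected pixels.

```bash
python3 - <<'E'
from h import *
d=r.get_image("side");W=np.array(d["world_to_cam"])
def px(p):
    c=(W@[*p,1])[:3]*[1,-1,-1]; return cv2.projectPoints(c[None],np.zeros(3),np.zeros(3),np.array(d["K"]),np.array(d["dist_coeffs"]))[0].ravel()
s=r.state();p=s["ee_pos"];print(p)
for q in(p-[0,0,.019],[.421,.2445,.143],[.421,.2445,.138]): print((px(q)-[180,120]+.3)*2.5)
g=cv2.cvtColor(d["color"],cv2.COLOR_BGR2GRAY)
for y in(178,181,184,186,187,188): 
    c=np.where(g[y,215:260]<70)[0]+215; print(y,(c.min(),c.max()) if len(c) else None)
E
```

```text
[0.42063801 0.24603459 0.19381789]
[136.18374844 163.01268197]
[139.40876277 201.30977375]
[139.89580342 207.10877956]
178 (np.int64(227), np.int64(240))
181 (np.int64(227), np.int64(240))
184 (np.int64(228), np.int64(240))
186 (np.int64(228), np.int64(238))
187 (np.int64(235), np.int64(237))
188 None
```

The observed finger columns match the projection, so the tip is aligned to within about 1 mm. I'll descend to about 8 mm above the knob and hold.

```bash
echo '[[0, 0, 0, 0, -0.001, 0.008, 0], [0, 0, 0, 0, 0, 0.007, 0], [0, 0, 0, 0, 0, 0.005, 0], [0, 0, 0, 0, 0, 0.002, 0], [0, 0, 0, 0, 0, 0, 0]]' > next.json && python3 jog.py next.json
python3 - <<'E'
from h import *
d=r.get_image("side")
s=r.state();print(s["ee_pos"],s["eef_rot"],s["wrist_force"],s["finger_gap"])
cv2.imwrite("pics/g2.png",cv2.resize(d["color"][160:230,200:270],(560,560),interpolation=cv2.INTER_CUBIC))
E
```

```text
clock: 2.67
ee_pos: [0.4198, 0.244, 0.1703]
eef_rot: [-179.9, -0.1, 166.2]
wrist_force: [-0.4, 0.4, -0.0]
finger_gap: 0.0006
grip_force: 0.0
[0.42012537 0.24412967 0.17078882] [-1.79969903e+02 -4.33830815e-02  1.66194727e+02] [ 0.54169504 -0.09953714  0.97596952] 0.0005808682649818999
```

View pics/g2.png

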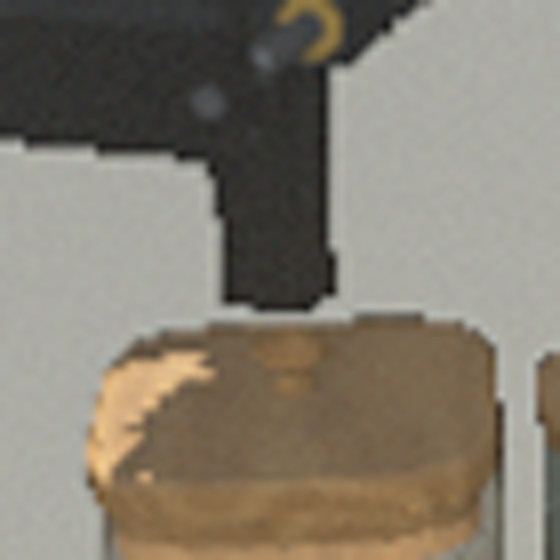

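The side crop shows the fingertips' lower end at about (280,305) and the knob top centre at about (289,345). The gap is about 8–13 mm and the tip needs about 1 mm more in +x. I'll trim that and hold still for over 2 s.

```bash
echo '[[0, 0, 0, -0.001, 0, 0.002, 0], [0, 0, 0, 0, 0, 0, 0], [0, 0, 0, 0, 0, 0, 0], [0, 0, 0, 0, 0, 0, 0], [0, 0, 0, 0, 0, 0, 0]]' > next.json && python3 jog.py next.json
for i in 1 2 3 4 5 6; do echo '[[0, 0, 0, 0, 0, 0, 0], [0, 0, 0, 0, 0, 0, 0], [0, 0, 0, 0, 0, 0, 0], [0, 0, 0, 0, 0, 0, 0], [0, 0, 0, 0, 0, 0, 0]]' > next.json && python3 jog.py next.json | egrep 'clock|ee_pos|wrist'; done
```

```text
clock: 3.13
ee_pos: [0.4215, 0.2441, 0.1694]
eef_rot: [180.0, 0.0, 166.2]
wrist_force: [0.5, 0.5, 0.0]
finger_gap: 0.0008
grip_force: 0.0
clock: 3.55
ee_pos: [0.4213, 0.244, 0.1692]
wrist_force: [-0.1, 0.4, 0.2]
clock: 3.97
ee_pos: [0.4213, 0.244, 0.1692]
wrist_force: [-0.3, 0.8, 1.1]
clock: 4.38
ee_pos: [0.4214, 0.244, 0.1692]
wrist_force: [-0.7, 0.5, -0.5]
clock: 4.8
ee_pos: [0.4214, 0.2441, 0.1692]
wrist_force: [-0.2, 0.6, 0.1]
clock: 5.22
ee_pos: [0.4214, 0.2441, 0.1692]
wrist_force: [1.3, 0.3, -0.0]
clock: 5.63
ee_pos: [0.4213, 0.2441, 0.1692]
wrist_force: [0.5, 0.2, 0.1]
```

Held for about 2.5 s with nothing touched. Now I'll descend slowly and watch the force.

```bash
echo '[[0, 0, 0, 0, 0, 0.002, 0], [0, 0, 0, 0, 0, 0.002, 0], [0, 0, 0, 0, 0, 0.001, 0], [0, 0, 0, 0, 0, 0, 0]]' > next.json && python3 jog.py next.json | egrep 'clock|ee_pos|wrist'
for i in 1 2 3 4; do echo '[[0, 0, 0, 0, 0, 0.001, 0], [0, 0, 0, 0, 0, 0.001, 0], [0, 0, 0, 0, 0, 0, 0]]' > next.json && python3 jog.py next.json | egrep 'clock|ee_pos|wrist'; done
```

```text
clock: 5.97
ee_pos: [0.4211, 0.2439, 0.1637]
wrist_force: [-0.1, 0.1, -0.0]
clock: 6.22
ee_pos: [0.4215, 0.2441, 0.1624]
wrist_force: [-1.6, -0.1, 2.3]
clock: 6.47
ee_pos: [0.4216, 0.2442, 0.1608]
wrist_force: [-0.4, 0.8, 3.8]
clock: 6.72
ee_pos: [0.4216, 0.2442, 0.1587]
wrist_force: [-1.3, 0.5, 4.8]
clock: 6.97
ee_pos: [0.4216, 0.2442, 0.1567]
wrist_force: [-1.5, 0.1, 4.8]
```

Contact came at a tip height of about 0.143, as estimated. The lid slides at about 5 N, and I expect it home at TCP z ≈ 0.149.

```bash
for i in 1 2 3; do echo '[[0, 0, 0, 0, 0, 0.001, 0], [0, 0, 0, 0, 0, 0.001, 0], [0, 0, 0, 0, 0, 0, 0]]' > next.json && python3 jog.py next.json | egrep 'clock|ee_pos|wrist'; done
echo '[[0, 0, 0, 0, 0, 0.001, 0], [0, 0, 0, 0, 0, 0, 0]]' > next.json && python3 jog.py next.json | egrep 'ee_pos|wrist'
```

```text
clock: 7.22
ee_pos: [0.4216, 0.2442, 0.1546]
wrist_force: [-1.3, 0.1, 5.1]
clock: 7.47
ee_pos: [0.4216, 0.2442, 0.1526]
wrist_force: [-0.2, -0.4, 4.6]
clock: 7.72
ee_pos: [0.4216, 0.2442, 0.1505]
wrist_force: [-0.7, -0.1, 5.7]
ee_pos: [0.4216, 0.2442, 0.1495]
wrist_force: [-1.3, 0.9, 5.6]
```

```bash
for i in 1 2; do echo '[[0, 0, 0, 0, 0, 0.001, 0], [0, 0, 0, 0, 0, 0, 0]]' > next.json && python3 jog.py next.json | egrep 'ee_pos|wrist'; done
```

```text
ee_pos: [0.4216, 0.2442, 0.1485]
wrist_force: [-0.7, 0.3, 5.4]
ee_pos: [0.4217, 0.2442, 0.1477]
wrist_force: [-1.2, -1.2, 6.2]
```

```bash
for i in 1 2; do echo '[[0, 0, 0, 0, 0, 0.001, 0], [0, 0, 0, 0, 0, 0, 0]]' > next.json && python3 jog.py next.json | egrep 'ee_pos|wrist'; done
```

```text
ee_pos: [0.4219, 0.2443, 0.1475]
wrist_force: [-3.3, -1.3, 10.8]
ee_pos: [0.422, 0.2444, 0.1473]
wrist_force: [-5.0, -1.4, 14.9]
```

The hard stop is reached: force rose to 15 N with no further travel. I'll retreat straight up, then back the way I came.

```bash
echo '[[0, 0, 0, 0, 0, -0.004, 0], [0, 0, 0, 0, 0, -0.01, 0], [0, 0, 0, 0, 0, -0.02, 0], [0, 0, 0, 0, 0, -0.03, 0], [0, 0, 0, 0, 0, -0.03, 0]]' > next.json && python3 jog.py next.json | egrep 'clock|ee_pos|wrist'
echo '[[0, 0, 0, 0.025, 0.0205, 0, 0], [0, 0, 0, 0.025, 0.0205, 0, 0], [0, 0, 0, 0.025, 0.0205, 0, 0], [0, 0, 0, 0.025, 0.0205, 0, 0], [0, 0, 0, 0.025, 0.0205, 0, 0]]' > next.json && python3 jog.py next.json | egrep 'clock|ee_pos|wrist'
echo '[[0, 0, 0, 0.025, 0.0205, 0, 0], [0, 0, 0, 0.025, 0.0205, 0, 0], [0, 0, 0, 0.025, 0.0205, 0, 0], [0, 0, 0, 0, 0, 0, 0], [0, 0, 0, 0, 0, 0, 0]]' > next.json && python3 jog.py next.json | egrep 'clock|ee_pos|wrist'
python3 - <<'E'
from h import *
S=r.get_image("side")["color"];T=r.get_image("top")["color"]
cv2.imwrite("pics/f.png",np.hstack([cv2.resize(i,(400,400),interpolation=cv2.INTER_CUBIC) for i in(S[190:350,190:350],T[205:365,260:420])]))
E
```

```text
clock: 8.97
ee_pos: [0.4204, 0.2436, 0.2393]
wrist_force: [1.3, 0.7, 0.0]
clock: 9.38
ee_pos: [0.3234, 0.3742, 0.2394]
wrist_force: [0.5, 0.1, 0.1]
clock: 9.8
ee_pos: [0.2651, 0.4517, 0.239]
wrist_force: [1.0, 0.4, 0.5]
```

View pics/f.png

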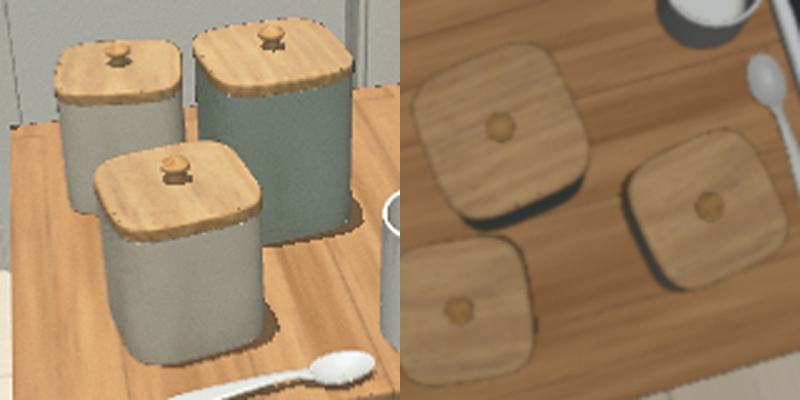

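The far tin's lid, with its knob at crop (118,52), now sits flush with no plug band showing. The other objects are unmoved and the arm is clear.

```bash
python3 -c "from station import r; print(r.close_job())"
```

```text
the job is handed in; nothing more can be done
None
```

I held the fingertips just above the knob of the open canister (the far small one) for about 2.5 s without touching it, pressed the lid down to its stop, moved clear, and handed the job in at about 10 s; nothing else appeared to have moved in the final pictures.

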